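# Move a slide carrier from its dock to the viewing stand

### The job

Pull the slide carrier out of its snap-in dock and stand it on the narrow ledge of the viewing stand, centred along the ledge and leaning flat against the stand's back plate, same edge down as in the dock. Set it down onto the ledge before letting go, do not drop or ram it, and leave everything else on the bench where it is.

Things in the scene. Friction and masses are not known exactly. Their poses are not given: they have to be found in the camera images.
- carrier: aluminium slide carrier with four glass slides side by side: plate 10 mm thick (x), 116 wide (y), 108 high (z), 0.11 to 0.22 kg. Origin: middle of the bottom edge, mid-thickness; z runs up to the top edge, +x out of the face that looks upward. Its top 28 mm are a plain solid rail, to be gripped across the 10 mm; glass below. Side edges notched 20 to 30 mm up. Starts fully home in the dock
- dock: grey foot of the dock, fixed to the bench, 85 (x) x 150 (y) x 22 mm high; origin at the centre of its underside, z up; it carries the white leaning pocket (bay)
- bay: the dock's leaning white pocket. Frame = the docked carrier's: origin mid floor, 40 mm above the bench; z is the pull-out direction, leaning 22 deg from vertical to the dock's -x (robot's side). Walls 35 mm up z, 138 mm wide, about 1 mm clearance. Two sprung nubs 25 mm up hold the side notches: 10 to 20 N along z frees it in the first 8 mm, then it slides easily; clear after 40 mm
- stand: foot of the viewing stand, fixed to the bench, 110 (x) x 140 (y) x 8 mm, with an aluminium post that carries the cradle; origin on the underside below the cradle's origin, z up
- cradle: ledge and white back plate of the stand. Frame = pose of the well placed carrier: origin mid ledge, 85 mm above the bench; z up the plate, leaning 30 deg from vertical to the stand's -x (robot's side); x out of the plate's face; y along the ledge (130 mm). Plate face at x = -5 mm, 54 mm high (carrier's top half stands free). Lip 4 mm high from x = +9 mm: seat 14 mm deep, square to the plate
- dishes: bystander: stack of three closed amber culture dishes, 87 mm across, 44 mm high; origin at the centre of the underside
- screwcap: bystander: black screw-cap ring, 42 mm across, 18 mm high; origin at the centre of the underside
- tipbox: bystander: pipette-tip box, white with a blue lid, 88 x 123 x 67 mm high; origin at the centre of the underside
- tuberack: bystander: dark pink tube rack, 90 x 200 x 35 mm high; origin at the centre of the underside
- bottle: bystander: amber bottle with white cap, 56 mm across, 110 mm high; origin at the centre of the underside
- forceps: bystander: steel forceps lying flat, 120 mm long, 6 mm thick; origin under the middle
- slidebox: bystander: flat clear slide box, 110 x 80 x 22 mm high; origin at the centre of the underside
Mind the look-alikes: they are no part of the job. Of the things like the carrier, leave any that is turquoise or yellow; of the rest the smaller one is meant.

How it is judged (in metres and radians):
On the way, in this order (a step that is already met when the one before it is completed fails the run):
1. the carrier, held by the fingers, has been pulled at least 45 mm out of the dock (distance between carrier and bay above 0.045 m and contact force between the fingers and carrier above 1 N), for 0.1 s.
2. the carrier touches the stand's ledge, its bottom edge within 6 mm of the seat, while the fingers still hold it (contact force between carrier and cradle above 0.2 N and contact force between the fingers and carrier above 1 N and horizontal distance between carrier and cradle below 0.02 m and z of carrier in the frame of cradle below 0.006 m), for 0.1 s.
At the end, for the whole second after the job is handed in: The carrier rests on the ledge in the stand's frame: its origin within 3 mm along z, 4 mm along x and 12 mm along y of the cradle's origin, its z and y axes within 0.07 rad (4 degrees) of the cradle's, at rest, released (z of carrier in the frame of cradle between -0.003 and 0.003 m and x of carrier in the frame of cradle between -0.004 and 0.004 m and y of carrier in the frame of cradle between -0.012 and 0.012 m and angle between the z axis of carrier and the z axis of cradle, either way round below 0.07 rad and angle between the y axis of carrier and the y axis of cradle, either way round below 0.07 rad and linear speed of carrier below 0.01 m/s and angular speed of carrier below 0.1 rad/s and contact force between the fingers and carrier below 0.05 N); the robot touches nothing.
It fails at once if the carrier is rammed or dropped onto the stand (over 80 N) (contact force between carrier and cradle above 80 N).
It fails at once if a bystander is shifted by more than 25 mm (distance of any of dishes, screwcap, tipbox, tuberack, bottle, forceps, slidebox from where it was at the start of the episode above 0.025 m).
It also fails if it takes over 42 s, if anything falls off the work surface, if the arm or the gripper's body presses on something with over 40 N, if the wrist force passes 120 N, or if a joint passes its speed limit or range.

### The arm

A 6-joint arm with a two-finger parallel gripper is mounted at the origin on the work surface. World frame = base frame: x ahead of the robot, y to its left, z up, the work surface at z = 0. Lengths are in m, angles in degrees, forces in N, time in s.
With the tool pointing down it reaches from about 0.3 to 0.75 m from the base axis. Payload 8.5 kg.
Tool frame: the origin (TCP) lies midway between the tips of the shut fingers; the grasp point (between the pads) lies 19 mm behind it; z points along the fingers, y is the line along which they close (so a half turn about z gives the same grasp; the last joint's range is limited). The gripper opens to 85 mm and grips with 20 to 120 N. Pads are 22 mm wide; open, the fingers measure 114 mm over their backs; the gripper's body (76 mm by 85 mm) begins 54 mm behind the grasp point. The pads swing forward as they close: fully open they stand 13 mm farther back than shut.
Start: joints at [64.842, 21.807, 74.336, -0, 83.858, -12.336], TCP at [0.122, 0.536, 0.231] pointing down, gripper open.
Joint ranges: [-178.18, 178.18], [-50.72, 133.34], [12.68, 142.11], [-81.47, 261.47], [9.98, 163.14], [-165.26, 165.26]. Speed limits (degrees/s): [136.94, 136.94, 180, 180, 180, 180].

### API

Orientations are given as a 3x3 rotation matrix whose columns are the frame's x, y, z axes.
In Python, from rig import env gives the robot as it stands. The module is installed in compiled form; this text tells all that it offers.
- The arm moves only by the tool jog_arm, never from a script. Its argument "targets" is a list of rows, each a list of 6 numbers: the shift along the tool's x, y, z in cm, then the turn, a rotation vector about the tool's x, y, z in degrees. A call has 1 to 8 rows; each row is the pose to reach, as a shift and turn from the pose commanded when the call began, along the tool's axes at that moment; what a row does not reach only later rows make up. A row lasts 1/12 s, in which the tool goes at most 41.7 mm and 7.16 degrees, less where a joint would pass 70% of its speed; a pose out of reach is approached as far as the arm can. A call with a gripper value outside its range is refused whole. "hand" is the opening, from 0 (shut) to 1 (fully open), set as the call begins (left out, the last holds). The fingers move at their own pace and stop on an object; "newtons" is the grip in N (left out, the last holds). Time passes only in rows, so rows that repeat a pose let the fingers close. It gives the time, the measured TCP pose, the force, the opening and the grip force at its end, in the units of the state.
- env.observe(): the state, without advancing time (a new reading comes with each control period).
- env.get_image(name): name is "side" or "top"; returns a dict with "frame" (480x640x3 uint8, red, green, blue), "depth" (480x640 float32, m along the optical axis (not along the pixel's ray), 0 where there is no reading), "fovy" (degrees; the focal length in pixels is half the picture's height over the tangent of half this angle, whatever the lens; pixels are square), "cx", "cy" (the principal point, pixels), "cam_to_world" (4x4, takes a point from camera to world coordinates). Camera axes: x right, y down, z forward; pixel columns grow to the right and rows downward; lengths in m; the calibration is good to about 2 mm. A picture is of the moment at which its call begins.
- env.close_job(): hands the job in; it is judged then, once.
Trained networks look in the newest picture that a camera, given by its name, has taken for a name from the list of things; names that differ only in an ending like _2 or _b are one class to them, and where a whole thing is asked for, a point or a joint stands for the part that bears it (a point fixed in the world has none). Each returns a list of dicts, best first, with "score" (0 to 1); they miss things now and then, are a little off and sometimes report something else, mostly with a low value. They report only what shows in the picture. A call takes as long as a camera call. They do not tell look-alikes from the thing itself.
- env.regions_of(camera, target): "pixels" (480x640 bool, what is visible of it) and "point" ([row, column] in pixels, amid what is visible of it).
The state is a dict: "time_s": time; "q": joint angles; "qvel": joint speeds; "joint_efforts": joint torques, N m; "position": TCP position; "tool_rot": TCP orientation; "ft_force": force on the tool from outside, world axes, zero at the start; "wrist_torque": the same for the moment, N m; "grip_width": finger opening in m; "gripper_force": force on a finger pad.
Only numpy, scipy, OpenCV 4.12 (cv2) and the standard library are available. Lean on these libraries where they do the work, as an engineer would, in place of code of your own. Each camera call takes 0.05 s, during which the arm holds its last target. There are 200 camera calls.

## Working session

There is one attempt and no reset: what is moved stays moved. The work goes in short steps, Python scripts to look and compute and a tool call to move; the robot and the scene stay as the last step left them, time stands still between calls to the robot, and variables do not carry over. Pictures are saved under pics/ and viewed, at most 10 in all, crops included, and the job is handed in when it is done.

Besides the shell and the picture viewer there is one more tool, called after "Call:" as name(argument=value, ...) on one line, values as JSON. jog_arm: Moves the arm, as the interface text tells. Its arguments: {"type":"object","properties":{"targets":{"type":"array","items":{"type":"array","items":{"type":"number"}}},"hand":{"type":"number"},"newtons":{"type":"number"}},"required":["targets"]}

```bash
mkdir -p pics; cat > h.py <<'E'
import numpy as np, cv2
from rig import env
def grab(n):
    im=env.get_image(n); f=240/np.tan(np.radians(im['fovy'])/2)
    d=im['depth']; v,u=np.mgrid[:480,:640]
    P=np.stack([(u-im['cx'])/f*d,(v-im['cy'])/f*d,d],-1)
    T=np.array(im['cam_to_world']); W=P@T[:3,:3].T+T[:3,3]; W[d==0]=np.nan
    return im,W,f,T
E
cat > a.py <<'E'
from h import *
D={}
for n in ('side','top'):
    im,W,f,T=grab(n); cv2.imwrite(f'pics/{n}0.png',im['frame'][...,::-1]); np.savez(f'{n}0.npz',W=W,frame=im['frame'],T=T,f=f,c=[im['cx'],im['cy']])
    print(n,f,T.round(3).tolist())
    for t in ('carrier','bay','dock','cradle','stand','tipbox','bottle','tuberack','dishes'):
        for r in env.regions_of(n,t):
            m=r['pixels']; w=W[m]; w=w[~np.isnan(w[:,0])]
            print(t,round(r['score'],2),[int(x) for x in r['point']],m.sum(),np.nanmedian(w,0).round(3) if len(w) else '',np.percentile(w,[3,97],axis=0).round(3).tolist() if len(w) else '')
print(env.observe()['time_s'])
E
python3 a.py
```

```text
side 467.2030392416279 [[0.881, -0.274, 0.387, 0.151], [-0.473, -0.531, 0.703, -0.736], [0.013, -0.802, -0.597, 0.712], [0.0, 0.0, 0.0, 1.0]]
carrier 0.75 [469, 339] 1080 [ 0.347 -0.429  0.012] [[0.307, -0.46, 0.008], [0.374, -0.408, 0.016]]
carrier 0.66 [291, 482] 2036 [ 0.817 -0.236  0.009] [[0.763, -0.286, 0.001], [0.875, -0.181, 0.012]]
carrier 0.57 [284, 414] 540 [ 0.609 -0.241  0.131] [[0.595, -0.283, 0.065], [0.64, -0.172, 0.141]]
carrier 0.56 [377, 524] 3514 [ 0.72  -0.446  0.009] [[0.666, -0.501, 0.001], [0.781, -0.385, 0.012]]
bay 0.82 [314, 426] 601 [ 0.631 -0.27   0.067] [[0.618, -0.3, 0.03], [0.654, -0.165, 0.077]]
dock 0.6 [317, 421] 2475 [ 0.629 -0.257  0.023] [[0.599, -0.306, 0.004], [0.691, -0.16, 0.072]]
cradle 0.83 [187, 331] 322 [0.664 0.172 0.094] [[0.644, 0.128, 0.081], [0.688, 0.247, 0.13]]
cradle 0.55 [267, 247] 222 [0.381 0.078 0.012] [[0.363, 0.064, 0.001], [0.398, 0.103, 0.019]]
stand 0.97 [208, 332] 1704 [0.668 0.173 0.01 ] [[0.617, 0.125, 0.004], [0.719, 0.256, 0.127]]
tipbox 0.9 [238, 390] 2184 [ 0.711 -0.028  0.064] [[0.684, -0.07, 0.006], [0.767, 0.047
[... 1312 characters left out ...]
08, 0.258, 0.129]]
cradle 0.2 [254, 324] 874 [ 0.509 -0.009  0.042] [[0.47, -0.045, 0.036], [0.545, 0.027, 0.048]]
stand 0.72 [197, 247] 2290 [0.655 0.194 0.009] [[0.614, 0.129, -0.001], [0.72, 0.26, 0.127]]
tipbox 0.95 [175, 324] 1773 [ 0.72  -0.006  0.065] [[0.682, -0.062, 0.019], [0.767, 0.051, 0.071]]
bottle 0.74 [277, 242] 396 [0.453 0.194 0.079] [[0.432, 0.174, 0.034], [0.477, 0.22, 0.112]]
bottle 0.29 [210, 409] 619 [ 0.62  -0.224  0.117] [[0.596, -0.276, 0.045], [0.651, -0.167, 0.141]]
tuberack 0.83 [251, 481] 2840 [ 0.53  -0.418  0.034] [[0.487, -0.515, 0.016], [0.576, -0.323, 0.04]]
dishes 0.95 [257, 326] 913 [ 0.509 -0.009  0.042] [[0.47, -0.045, 0.034], [0.547, 0.029, 0.047]]
1.0
```

View pics/side0.png

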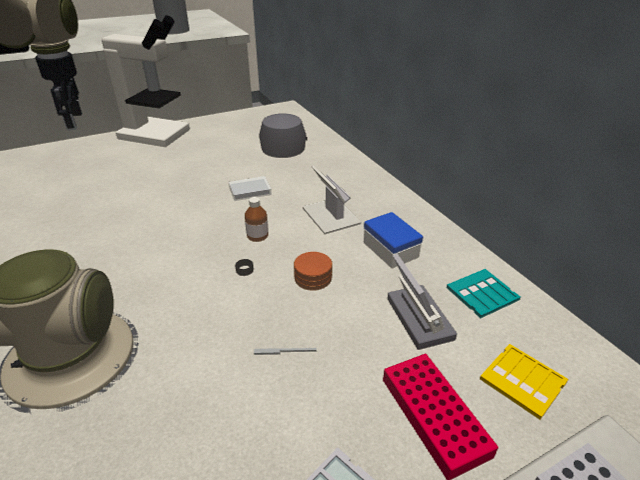

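View pics/top0.png

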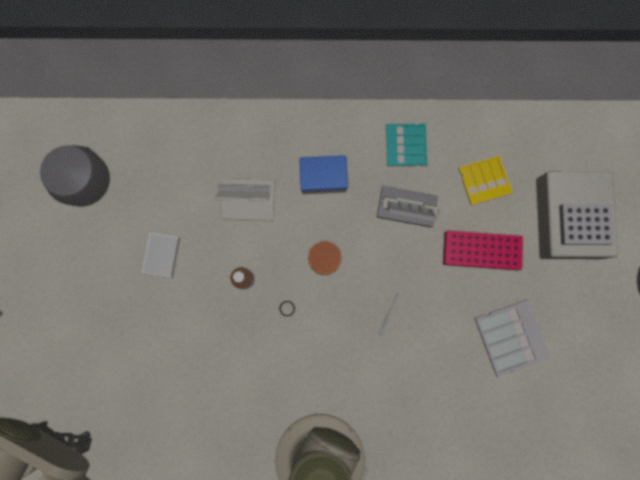

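The carrier sits in the dock at top-view pixel (410,208) / side (415,290). The stand is at top (246,198) / side (332,195). The turquoise, yellow and larger grey look-alikes lie flat elsewhere. Next I fit the poses.

```bash
cat > fit.py <<'E'
from h import *
from scipy.optimize import least_squares
S=np.load('side0.npz');Tp=np.load('top0.npz')
def yawR(a,t): # a yaw, t tilt toward -x
    c,s=np.cos(a),np.sin(a); ct,st=np.cos(t),np.sin(t)
    return np.array([[c,-s,0],[s,c,0],[0,0,1]])@np.array([[ct,0,-st],[0,1,0],[st,0,ct]])
def sdf(p,lo,hi):
    c=(lo+hi)/2;h=(hi-lo)/2;q=abs(p-c)-h
    return np.linalg.norm(np.maximum(q,0),axis=-1)+np.minimum(q.max(-1),0)
def pts(D,lo,hi):
    W=D['W'].reshape(-1,3); return W[((W>lo)&(W<hi)).all(1)]
def fit(P,z0,tilt,lo,hi,g,far=.012):
    def res(g,P): return sdf((P-[g[0],g[1],z0])@yawR(g[2],tilt),lo,hi)
    for k in (far,far,far/2,far/2):
        Q=P[abs(res(g,P))<k]
        g=least_squares(res,g,args=(Q,),loss='soft_l1',f_scale=.0015,x_scale=[.01,.01,.1]).x
    return g,len(Q),np.sqrt(np.mean(res(g,Q)**2))
lo,hi=np.array([-.005,-.058,.045]),np.array([.005,.058,.108])
for n,D in (('side',S),('top',Tp),('both',None)):
    P=np.vstack([pts(d,[.55,-.34,.08],[.70,-.12,.2]) for d in ((D,) if D is not None else (S,Tp))])
    for y in (-.1,.1):
        g,k,e=fit(P,.04,np.radians(22),lo,hi,[.645,-.225,y])
        print('carrier',n,g[:2].round(4),np.degrees(g[2]).round(2),k,e.round(4))
# dock foot & stand foot rectangles
for nm,lo_,hi_ in (('dock',[.55,-.35,.014],[.75,-.1,.028]),('stand',[.57,.08,.004],[.76,.3,.013])):
    for n,D in (('side',S),('top',Tp)):
        P=pts(D,lo_,hi_); r=cv2.minAreaRect((P[:,:2]*1000).astype(np.float32)); print(nm,n,len(P),np.round(r[0],1),np.round(r[1],1),round(r[2],2),np.median(P[:,2]).round(4))
# cradle plate slab, thickness guess
for t in (.004,.006,.008):
  for n,D in (('side',S),('top',Tp),('both',None)):
    P=np.vstack([pts(d,[.57,.08,.095],[.76,.3,.2]) for d in ((D,) if D is not None else (S,Tp))])
    g,k,e=fit(P,.085,np.radians(30),np.array([-.005-t,-.065,0]),np.array([-.005,.065,.054]),[.67,.19,0])
    print('cradle',t,n,g[:2].round(4),np.degrees(g[2]).round(2),k,e.round(4))
rows=[]
for D,(dr,dc),(sr,sc) in ((S,(300,420),(195,332)),(Tp,(207,408),(197,246))):
    rows.append(np.hstack([cv2.resize(D['frame'][r-37:r+38,c-50:c+50],(400,300),interpolation=cv2.INTER_CUBIC) for r,c in ((dr,dc),(sr,sc))]))
cv2.imwrite('pics/crops.png',np.vstack(rows)[...,::-1])
E
python3 fit.py
```

```text
carrier side [ 0.6468 -0.2287] -10.64 501 0.0012
carrier side [ 0.6468 -0.2287] -10.64 501 0.0012
carrier top [ 0.6441 -0.2268] -10.43 448 0.0018
carrier top [ 0.6441 -0.2268] -10.43 448 0.0018
carrier both [ 0.6452 -0.2281] -10.29 949 0.0017
carrier both [ 0.6452 -0.2281] -10.29 949 0.0017
dock side 1347 [ 649.5 -229.9] [152.2  86.4] 79.47 0.022
dock top 946 [ 635.9 -258.5] [228.  110.4] 68.26 0.0203
stand side 932 [657.8 181.2] [148.2 169.4] 49.34 0.008
stand top 1195 [665.8 189.6] [185.3 219.8] 1.6 0.007
cradle 0.004 side [0.6781 0.1904] -1.29 160 0.0008
cradle 0.004 top [0.6763 0.1958] -1.25 378 0.0011
cradle 0.004 both [0.6768 0.1933] -1.12 538 0.0012
cradle 0.006 side [0.6775 0.1943] 1.86 160 0.0017
cradle 0.006 top [0.6765 0.1959] -1.29 378 0.0012
cradle 0.006 both [0.6766 0.1939] -0.6 538 0.0015
cradle 0.008 side [0.6749 0.192 ] -0.74 160 0.0019
cradle 0.008 top [0.6765 0.1958] -1.17 378 0.0013
cradle 0.008 both [0.6762 0.1941] -1.03 538 0.0016
```

View pics/crops.png

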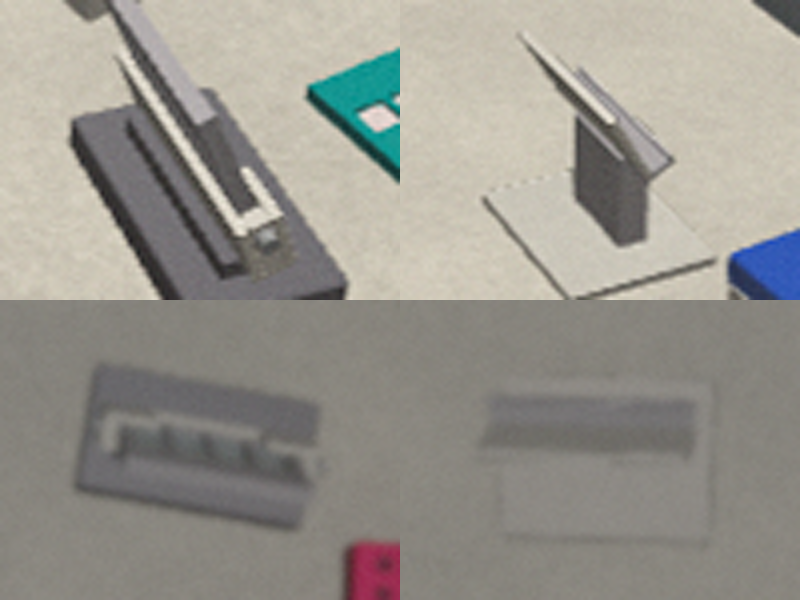

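The crops confirm the geometry: the rail sticks up out of the leaning pocket, and the stand's plate and ledge face away from the robot. The dock fits at (0.645,-0.228), yaw -10.4°, and the cradle at (0.677,0.195), yaw -1.2°.

```bash
cat > go.py <<'E'
from h import *
from scipy.spatial.transform import Rotation as Ro
BAY=([.6455,-.228,.04],-10.45,22); CR=([.677,.1945,.085],-1.2,30)
def frame(F):
    a,t=np.radians(F[1]),np.radians(F[2]); c,s=np.cos(a),np.sin(a); ct,st=np.cos(t),np.sin(t)
    return np.array([[c,-s,0],[s,c,0],[0,0,1]])@np.array([[ct,0,-st],[0,1,0],[st,0,ct]])
def tool(F,sg=1): # tool z=-car z, tool y = sg*car x
    R=frame(F); z=-R[:,2]; y=sg*R[:,0]; return np.stack([np.cross(y,z),y,z],1)
def row(p,R,o=None):
    o=o or env.observe(); A=np.array(o['tool_rot']).reshape(3,3); d=A.T@(np.array(p)-o['position'])*100
    return np.r_[d,Ro.from_matrix(A.T@R).as_rotvec(degrees=True)].round(2)
def at(F,x=0,y=0,z=.077): return np.array(F[0])+frame(F)@[x,y,z]
E
python3 - <<'E'
from go import *
o=env.observe(); print(np.round(o['tool_rot'],3).tolist(),np.round(o['position'],4),o['ft_force'],o['q'])
for s in (1,-1):
  print(s,row(at(BAY,z=.25),tool(BAY,s)),row(at(CR,z=.2),tool(CR,s)))
  for F in (BAY,CR): print(np.degrees(np.arctan2(*tool(F,s)[[1,0],0])))
print(at(BAY,z=.25),at(BAY),at(CR))
E
```

```text
[[-0.975, 0.222, 0.0], [0.222, 0.975, 0.0], [-0.0, 0.0, -1.0]] [0.1221 0.5363 0.2313] [-0.30323483 -0.55382281  0.22544112] [ 6.48395856e+01  2.18043192e+01  7.43348728e+01 -8.45704355e-04
  8.38570609e+01 -1.23356073e+01]
1 [-58.64 -63.29  -4.05 -17.51 -16.81  86.45] [-51.9  -23.02  -2.69 -25.13 -20.49  76.46]
79.55
88.8
-1 [-58.64 -63.29  -4.05  17.   -17.71 -91.13] [-51.9  -23.02  -2.69  21.63 -26.53 -99.02]
-100.45
-91.2
[ 0.5534017  -0.21101371  0.27179596] [ 0.61713372 -0.22276822  0.11139316] [0.63850844 0.19530628 0.15168396]
```

Call:
jog_arm(targets=[[-58.6,-63.3,-4,-17.5,-16.8,86.5],[-58.6,-63.3,-4,-17.5,-16.8,86.5],[-58.6,-63.3,-4,-17.5,-16.8,86.5],[-58.6,-63.3,-4,-17.5,-16.8,86.5],[-58.6,-63.3,-4,-17.5,-16.8,86.5],[-58.6,-63.3,-4,-17.5,-16.8,86.5],[-58.6,-63.3,-4,-17.5,-16.8,86.5],[-58.6,-63.3,-4,-17.5,-16.8,86.5]], hand=1, newtons=80)

```text
time_s: 1.67
position: [0.2887, 0.2461, 0.2471]
tool_rot: [[-0.355, 0.899, 0.258], [0.932, 0.361, 0.025], [-0.071, 0.249, -0.966]]
ft_force: [1.4, -0.2, -0.3]
grip_width: 0.0854
gripper_force: 0.0
```

```bash
cat > n.py <<'E'
from go import *
import sys
o=env.observe(); F={'B':BAY,'C':CR}[sys.argv[1]]; a=[float(x)/1000 for x in sys.argv[2:5]]
R=frame(F); A=np.array(o['tool_rot']).reshape(3,3)
print('t',round(o['time_s'],2),'pos',np.round(o['position'],4),'q',np.round(o['q'],0),'qv',np.abs(o['qvel']).max().round(1),'F',np.round(o['ft_force'],1),'w',round(o['grip_width'],4),np.round(o['gripper_force'],1))
print('tcp in frame mm',(R.T@(np.array(o['position'])-F[0])*1000).round(1),'rot err',Ro.from_matrix(A.T@tool(F)).as_rotvec(degrees=True).round(2))
print('row',row(at(F,*a),tool(F),o))
E
python3 n.py B 0 0 250
```

```text
t 1.67 pos [0.2887 0.2461 0.2471] q [ 26.  -2. 103.  -6.  64.   7.] qv 77.4 F [ 1.4 -0.2 -0.3] w 0.0854 0.0
tcp in frame mm [-327.5  401.5  355.7] rot err [-6.23 -6.03 30.99]
row [-52.18   7.88   3.31  -6.23  -6.03  30.99]
```

Call:
jog_arm(targets=[[-50,7,3,-6,-6,30],[-50,7,3,-6,-6,30],[-50,7,3,-6,-6,30],[-50,7,3,-6,-6,30],[-50,7,3,-6,-6,30],[-50,7,3,-6,-6,30],[-50,7,3,-6,-6,30],[-50,7,3,-6,-6,30]])

```text
time_s: 2.33
position: [0.454, -0.0436, 0.2629]
tool_rot: [[0.161, 0.917, 0.365], [0.987, -0.147, -0.067], [-0.008, 0.371, -0.929]]
ft_force: [1.2, 0.7, 0.7]
grip_width: 0.0858
gripper_force: 0.0
```

```bash
python3 n.py B 0 0 200
```

```text
t 2.33 pos [ 0.454  -0.0436  0.2629] q [-23.   2.  99.   6.  58. -16.] qv 61.6 F [1.2 0.7 0.7] w 0.0858 0.0
tcp in frame mm [-122.1  146.6  289.8] rot err [-0.24 -0.04  1.27]
row [-14.94  11.92   8.92  -0.24  -0.04   1.27]
```

Call:
jog_arm(targets=[[-14,11,7,0,0,1],[-14,11,7,0,0,1],[-14,11,7,0,0,1],[-14,11,7,0,0,1],[-14,11,7,0,0,1],[-14,11,7,0,0,1],[-14,11,7,0,0,1],[-14,11,7,0,0,1]])

```text
time_s: 3.0
position: [0.5572, -0.1996, 0.2391]
tool_rot: [[0.176, 0.915, 0.363], [0.984, -0.163, -0.066], [-0.001, 0.369, -0.929]]
ft_force: [-0.5, 0.1, 0.1]
grip_width: 0.0852
gripper_force: 0.0
```

```bash
python3 n.py B 0 0 150; python3 - <<'E'
from h import *
for n in ('side','top'):
    im,W,f,T=grab(n)
    r,c=((290,420),(210,410))[n=='top']
    cv2.imwrite(f'pics/{n}1.png',cv2.resize(im['frame'][r-60:r+60,c-80:c+80],(640,480),interpolation=cv2.INTER_CUBIC)[...,::-1])
E
```

```text
t 3.0 pos [ 0.5572 -0.1996  0.2391] q [-35.  17.  83.  10.  60. -29.] qv 1.1 F [-0.5  0.1  0.1] w 0.0852 0.0
tcp in frame mm [-10.8  12.  219.1] rot err [-0.33 -0.08  0.31]
row [-1.21  1.11  6.9  -0.33 -0.08  0.31]
```

View pics/side1.png

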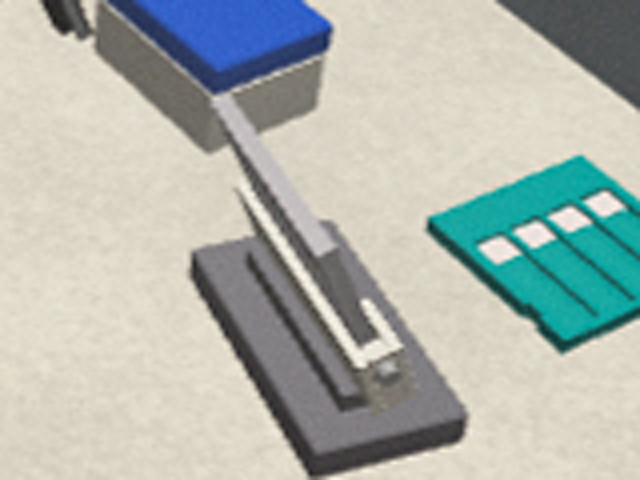

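Call:
jog_arm(targets=[[-1.2,1.1,3.5,-0.3,0,0.3],[-1.2,1.1,7,-0.3,0,0.3],[-1.2,1.1,10,-0.3,0,0.3],[-1.2,1.1,12,-0.3,0,0.3],[-1.2,1.1,13.5,-0.3,0,0.3],[-1.2,1.1,14.2,-0.3,0,0.3],[-1.2,1.1,14.2,-0.3,0,0.3],[-1.2,1.1,14.2,-0.3,0,0.3]])

```text
time_s: 3.77
position: [0.6172, -0.2228, 0.1122]
tool_rot: [[0.18, 0.912, 0.369], [0.984, -0.167, -0.067], [0.001, 0.375, -0.927]]
ft_force: [-0.4, -0.1, -0.1]
grip_width: 0.0854
gripper_force: 0.0
```

```bash
python3 n.py B 0 0 77; python3 - <<'E'
from h import *
o=[]
for n in ('side','top'):
    im,W,f,T=grab(n)
    r,c=((290,420),(210,410))[n=='top']
    o.append(cv2.resize(im['frame'][r-60:r+60,c-50:c+50],(400,480),interpolation=cv2.INTER_CUBIC)[...,::-1])
cv2.imwrite('pics/c2.png',np.hstack(o))
E
```

```text
t 3.77 pos [ 0.6172 -0.2228  0.1122] q [-34.  31.  84.  12.  45. -30.] qv 0.9 F [-0.4 -0.1 -0.1] w 0.0854 0.0
tcp in frame mm [ 0.4  0.  77.8] rot err [ 0.05 -0.05  0.04]
row [-0.   -0.04  0.08  0.05 -0.05  0.04]
```

View pics/c2.png

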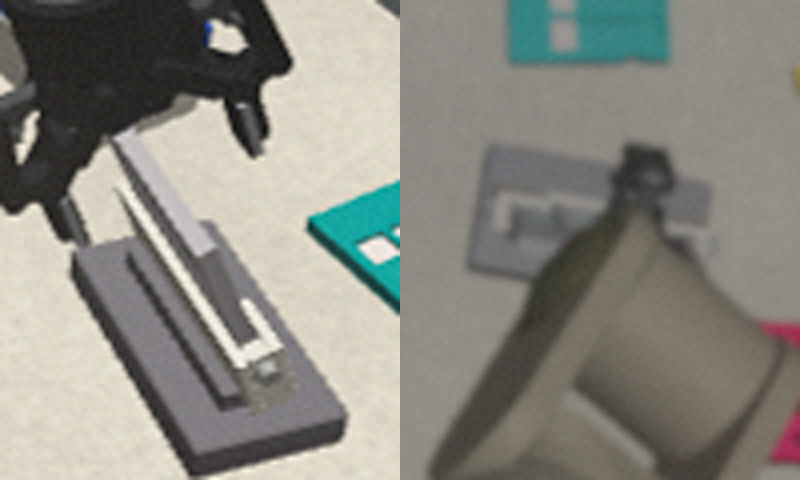

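Fingertips straddle the rail in the side crop ((75,240) and (260,150), rail middle about (160,190)), and the top view agrees once parallax is allowed for. Closing the gripper.

Call:
jog_arm(targets=[[0,0,0,0,0,0],[0,0,0,0,0,0],[0,0,0,0,0,0],[0,0,0,0,0,0],[0,0,0,0,0,0],[0,0,0,0,0,0],[0,0,0,0,0,0],[0,0,0,0,0,0]], hand=0, newtons=80)

```text
time_s: 4.53
position: [0.6175, -0.2233, 0.1116]
tool_rot: [[0.181, 0.911, 0.369], [0.983, -0.168, -0.067], [0.001, 0.376, -0.927]]
ft_force: [1.5, 0.6, 1.1]
grip_width: 0.0086
gripper_force: 77.9
```

```bash
python3 n.py B 0 0 130
```

```text
t 4.53 pos [ 0.6175 -0.2233  0.1116] q [-34.  31.  84.  12.  45. -30.] qv 0.1 F [1.5 0.6 1.1] w 0.0086 77.9
tcp in frame mm [ 0.5 -0.5 77. ] rot err [ 0.06 -0.04  0.01]
row [ 0.05 -0.05 -5.3   0.06 -0.04  0.01]
```

Call:
jog_arm(targets=[[0,0,-0.2,0,0,0],[0,0,-0.4,0,0,0],[0,0,-0.7,0,0,0],[0,0,-1,0,0,0],[0,0,-1.4,0,0,0],[0,0,-1.8,0,0,0],[0,0,-2.2,0,0,0],[0,0,-2.2,0,0,0]])

```text
time_s: 5.2
position: [0.6091, -0.2218, 0.1322]
tool_rot: [[0.181, 0.912, 0.369], [0.984, -0.168, -0.067], [0.001, 0.375, -0.927]]
ft_force: [0.1, 0.4, 2.0]
grip_width: 0.0084
gripper_force: 80.8
```

```bash
python3 n.py B 0 0 240
```

```text
t 5.2 pos [ 0.6091 -0.2218  0.1322] q [-34.  29.  84.  12.  47. -30.] qv 0.4 F [0.1 0.4 2. ] w 0.0084 80.8
tcp in frame mm [ 0.3 -0.5 99.3] rot err [ 0.03 -0.04  0.01]
row [ 6.000e-02 -3.000e-02 -1.407e+01  3.000e-02 -4.000e-02  1.000e-02]
```

Call:
jog_arm(targets=[[0,0,-1,0,0,0],[0,0,-2,0,0,0],[0,0,-3.5,0,0,0],[0,0,-5.5,0,0,0],[0,0,-8,0,0,0],[0,0,-11,0,0,0],[0,0,-13.5,0,0,0],[0,0,-14,0,0,0]])

```text
time_s: 5.87
position: [0.5568, -0.2124, 0.266]
tool_rot: [[0.181, 0.91, 0.372], [0.983, -0.167, -0.07], [-0.002, 0.379, -0.925]]
ft_force: [0.0, 0.2, -0.7]
grip_width: 0.0089
gripper_force: 80.7
```

```bash
python3 n.py C 5 0 200; python3 - <<'E'
from h import *
im,W,f,T=grab('side'); cv2.imwrite('pics/side3.png',im['frame'][120:400,200:560,::-1]); np.savez('side3.npz',W=W)
im,W,f,T=grab('top'); np.savez('top3.npz',W=W)
E
```

```text
t 5.87 pos [ 0.5568 -0.2124  0.266 ] q [-36.  16.  80.  11.  64. -29.] qv 3.1 F [ 0.   0.2 -0.7] w 0.0089 80.7
tcp in frame mm [  -6.2 -409.3  212.5] rot err [-7.72  4.17 -8.25]
row [40.66 -4.79 -1.47 -7.72  4.17 -8.25]
```

View pics/side3.png

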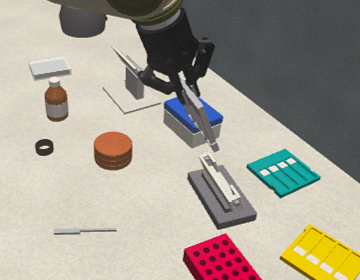

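The side picture shows the carrier held clear above the empty dock. Next I check how it sits in the hand from depth.

```bash
cat > inhand.py <<'E'
from go import *
from scipy.optimize import least_squares
import sys
def sdf(p,lo,hi):
    c=(lo+hi)/2;h=(hi-lo)/2;q=abs(p-c)-h
    return np.linalg.norm(np.maximum(q,0),axis=-1)+np.minimum(q.max(-1),0)
lo,hi=np.array([-.005,-.058,0]),np.array([.005,.058,.108])
def fit(P,p0,A):
    # nominal carrier frame in hand: x=tool y, z=-tool z
    C=np.stack([A[:,1],np.cross(-A[:,2],A[:,1]),-A[:,2]],1); L=(P-p0)@C+[0,0,.077]
    L=L[(L[:,2]<.072)&(L[:,2]>-.02)&(abs(L[:,0])<.025)&(abs(L[:,1])<.075)]
    res=lambda g,Q: sdf((Q-g[:3])@Ro.from_rotvec(g[3:]).as_matrix(),lo,hi)
    g=np.zeros(6)
    for k in (.012,.008,.005):
        Q=L[abs(res(g,L))<k]; g=least_squares(res,g,args=(Q,),loss='soft_l1',f_scale=.0015,x_scale=[.01]*3+[.1]*3).x
    return len(Q),(g[:3]*1000).round(1),np.degrees(g[3:]).round(2),(np.sqrt(np.mean(res(g,Q)**2))*1000).round(2)
if __name__=='__main__':
    o=env.observe(); A=np.array(o['tool_rot']).reshape(3,3)
    Ws=[np.load(f'{n}3.npz')['W'].reshape(-1,3) for n in ('side','top')]
    for W in (Ws[0],Ws[1],np.vstack(Ws)): 
        W=W[~np.isnan(W[:,0])]; print(fit(W,o['position'],A))
E
python3 inhand.py; python3 n.py C 4 0 200
```

```text
(476, array([-2.1, -0.2,  6. ]), array([-0.11, -2.68,  3.34]), np.float64(2.05))
(248, array([ 0.6,  0.1, -2.1]), array([-1.26, -1.11,  0.4 ]), np.float64(1.43))
(715, array([-0.7,  0.1,  5.6]), array([-0.03,  1.89,  2.59]), np.float64(2.47))
t 5.97 pos [ 0.557  -0.2123  0.2623] q [-36.  16.  81.  11.  63. -29.] qv 2.7 F [-0.6  0.9 -1.3] w 0.0088 80.6
tcp in frame mm [  -7.8 -409.2  209.3] rot err [-7.93  4.05 -8.31]
row [40.63 -4.81 -1.71 -7.93  4.05 -8.31]
```

Call:
jog_arm(targets=[[2,-0.2,-0.1,0,0,0],[5,-0.6,-0.2,-1,0.5,-1],[9,-1,-0.4,-2,1,-2],[13,-1.5,-0.5,-3,1.5,-3],[17,-2,-0.7,-3.5,1.8,-3.5],[21,-2.5,-0.9,-4,2,-4],[25,-3,-1,-5,2.5,-5],[29,-3.4,-1.2,-6,3,-6]])

```text
time_s: 6.63
position: [0.5737, 0.0816, 0.2577]
tool_rot: [[0.064, 0.882, 0.466], [0.998, -0.058, -0.026], [0.004, 0.467, -0.884]]
ft_force: [1.0, -0.4, -0.2]
grip_width: 0.0089
gripper_force: 80.5
```

```bash
python3 n.py C 4 0 200
```

```text
t 6.63 pos [0.5737 0.0816 0.2577] q [-4. 13. 88.  0. 51. -0.] qv 58.4 F [ 1.  -0.4 -0.2] w 0.0089 80.5
tcp in frame mm [  -1.1 -115.1  200. ] rot err [-2.17  0.97 -2.27]
row [11.51  0.05 -0.21 -2.17  0.97 -2.27]
```

Call:
jog_arm(targets=[[3,0,0,-0.5,0.3,-0.5],[6,0,0,-1,0.5,-1],[8,0,-0.2,-1.5,0.7,-1.5],[10,0,-0.2,-2,0.9,-2],[11,0,-0.2,-2.2,1,-2.3],[11,0,-0.2,-2.2,1,-2.3],[11,0,-0.2,-2.2,1,-2.3],[11,0,-0.2,-2.2,1,-2.3]])

```text
time_s: 7.3
position: [0.5807, 0.1883, 0.2616]
tool_rot: [[0.022, 0.865, 0.502], [1.0, -0.019, -0.012], [-0.001, 0.502, -0.865]]
ft_force: [0.4, 0.5, -1.4]
grip_width: 0.0086
gripper_force: 80.5
```

```bash
python3 n.py C 4 0 140; cat > look.py <<'E'
from inhand import *
import sys
Ws=[];o=env.observe(); A=np.array(o['tool_rot']).reshape(3,3); p=o['position']
for n in ('side','top'):
    for k in range(3):
        im,W,f,T=grab(n); Ws.append(W.reshape(-1,3)); 
    c=im['frame'][120:240,250:410] if n=='side' else im['frame'][130:250,170:330]
    cv2.imwrite(f'pics/{n}{sys.argv[1]}.png',cv2.resize(c,(640,480),interpolation=cv2.INTER_CUBIC)[...,::-1])
q=env.observe()['position']; print('drift',np.array(q)-p)
cl=lambda L: (lambda W: W[~np.isnan(W[:,0])])(np.vstack(L))
for L in (Ws[:3],Ws[3:],Ws): print(fit(cl(L),q,A))
# plate in cradle frame: points not carrier
E
python3 look.py 4
```

```text
t 7.3 pos [0.5807 0.1883 0.2616] q [ 9. 16. 84. -7. 51. 13.] qv 0.4 F [ 0.4  0.5 -1.4] w 0.0086 80.5
tcp in frame mm [  5.   -8.2 201. ] rot err [ 0.14  0.07 -0.05]
row [ 0.83 -0.12  6.1   0.14  0.07 -0.05]
drift [7.83033190e-05 3.84977620e-04 8.12452567e-04]
(783, array([ 4.4, -1.4, -1.6]), array([-0.46, -0.3 , -0.49]), np.float64(1.32))
(1389, array([-0.6,  0.8, -2.7]), array([-0.35, -1.38, -0.18]), np.float64(1.56))
(2169, array([-1. , -0.8, -0.5]), array([ 0.21, -1.41,  0.69]), np.float64(2.29))
```

View pics/side4.png

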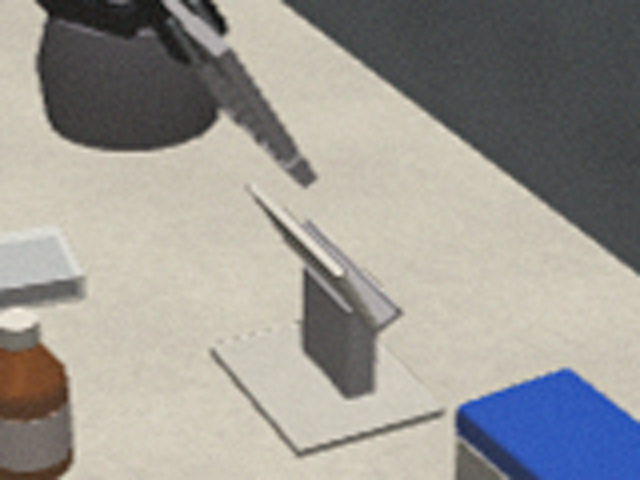

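Call:
jog_arm(targets=[[0.4,0.2,1,0,0,0],[0.8,0.3,3,0,0,0],[0.8,0.3,5,0,0,0],[0.8,0.3,7,0,0,0],[0.8,0.3,8.5,0,0,0],[0.8,0.3,9.5,0,0,0],[0.8,0.3,10,0,0,0],[0.8,0.3,10,0,0,0]])

```text
time_s: 8.27
position: [0.6339, 0.196, 0.1763]
tool_rot: [[0.022, 0.865, 0.502], [1.0, -0.018, -0.011], [-0.0, 0.502, -0.865]]
ft_force: [-0.2, 0.8, -1.4]
grip_width: 0.0086
gripper_force: 80.5
```

```bash
python3 n.py C 4 0 90; python3 look.py 5; python3 n.py C 4 0 90
```

```text
t 8.27 pos [0.6339 0.196  0.1763] q [ 9. 26. 84. -8. 41. 15.] qv 2.0 F [-0.2  0.8 -1.4] w 0.0086 80.5
tcp in frame mm [  8.3   0.6 100.6] rot err [ 0.13  0.04 -0.01]
row [-0.06 -0.43  1.06  0.13  0.04 -0.01]
drift [-0.00016349  0.0001857   0.00214877]
(866, array([-11.4,  -6.7, -40.9]), array([-3.34,  3.85,  3.76]), np.float64(2.63))
(1139, array([ -0.2,   1.3, -19. ]), array([ 0.05, -1.3 ,  0.02]), np.float64(1.61))
(1765, array([-1.3, -0.3, -0.8]), array([ 0.18, -0.86,  0.98]), np.float64(2.32))
t 8.57 pos [0.6338 0.1962 0.1784] q [ 9. 26. 84. -8. 41. 15.] qv 0.1 F [ 0.2 -0.1 -1.2] w 0.0087 80.6
tcp in frame mm [  9.2   0.8 102.5] rot err [ 0.3   0.   -0.02]
row [-0.08 -0.53  1.25  0.3   0.   -0.02]
```

View pics/side5.png

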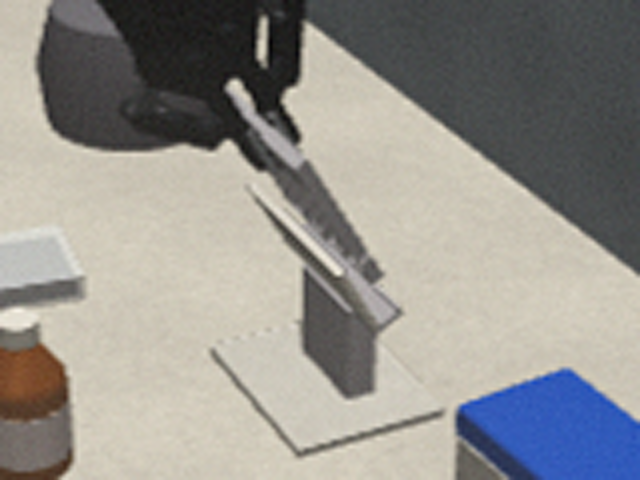

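Call:
jog_arm(targets=[[0,0,0.4,0.3,0,0],[0,-0.1,0.8,0.3,0,0],[0,-0.2,1.2,0.3,0,0],[0,-0.3,1.5,0.3,0,0],[0,-0.5,1.5,0.3,0,0],[0,-0.5,1.5,0.3,0,0],[0,-0.5,1.5,0.3,0,0],[0,-0.5,1.5,0.3,0,0]])

```text
time_s: 9.23
position: [0.637, 0.196, 0.1622]
tool_rot: [[0.021, 0.866, 0.499], [1.0, -0.018, -0.011], [-0.0, 0.499, -0.867]]
ft_force: [-0.8, 0.2, -0.2]
grip_width: 0.0086
gripper_force: 80.5
```

Call:
jog_arm(targets=[[0,-0.1,0,0,0,0],[0,-0.2,0,0,0,0],[0,-0.2,0,0,0,0],[0,-0.2,0,0,0,0],[0,-0.2,0,0,0,0],[0,-0.2,0,0,0,0]])

```text
time_s: 9.73
position: [0.6353, 0.196, 0.161]
tool_rot: [[0.021, 0.866, 0.499], [1.0, -0.018, -0.011], [-0.0, 0.499, -0.867]]
ft_force: [-0.4, 0.6, -1.6]
grip_width: 0.0089
gripper_force: 80.5
```

```bash
python3 n.py C 4 0 85
```

```text
t 9.73 pos [0.6353 0.196  0.161 ] q [ 9. 27. 85. -8. 39. 15.] qv 0.1 F [-0.4  0.6 -1.6] w 0.0089 80.5
tcp in frame mm [ 1.9  0.7 86.7] rot err [-0.07  0.02 -0.02]
row [-0.07  0.21  0.17 -0.07  0.02 -0.02]
```

Call:
jog_arm(targets=[[0,-0.1,0,0,0,0],[0,-0.1,0,0,0,0],[0,-0.2,0,0,0,0],[0,-0.2,0,0,0,0],[0,-0.2,0,0,0,0]])

```text
time_s: 10.15
position: [0.6335, 0.1961, 0.16]
tool_rot: [[0.021, 0.867, 0.499], [1.0, -0.018, -0.011], [-0.0, 0.499, -0.867]]
ft_force: [-0.1, -0.2, -1.1]
grip_width: 0.0087
gripper_force: 80.5
```

Call:
jog_arm(targets=[[0,-0.1,0,0,0,0],[0,-0.1,0,0,0,0],[0,-0.1,0,0,0,0],[0,-0.1,0,0,0,0]])

```text
time_s: 10.48
position: [0.633, 0.1961, 0.1597]
tool_rot: [[0.021, 0.866, 0.499], [1.0, -0.019, -0.011], [0.0, 0.5, -0.866]]
ft_force: [1.4, -0.2, -1.0]
grip_width: 0.0089
gripper_force: 80.4
```

```bash
python3 n.py C 4 0 85
```

```text
t 10.48 pos [0.633  0.1961 0.1597] q [ 9. 27. 85. -8. 39. 15.] qv 0.1 F [ 1.4 -0.2 -1. ] w 0.0089 80.4
tcp in frame mm [-0.8  0.7 86.8] rot err [-0.03  0.01 -0.03]
row [-0.07  0.48  0.18 -0.03  0.01 -0.03]
```

Call:
jog_arm(targets=[[0,-0.1,0,0,0,0],[0,-0.1,0,0,0,0],[0,-0.1,0,0,0,0],[0,-0.1,0,0,0,0]])

```text
time_s: 10.82
position: [0.6327, 0.1961, 0.1597]
tool_rot: [[0.021, 0.865, 0.501], [1.0, -0.019, -0.011], [0.0, 0.501, -0.865]]
ft_force: [4.9, -0.1, -0.9]
grip_width: 0.0091
gripper_force: 80.1
```

```bash
python3 n.py C 4 0 85
```

```text
t 10.82 pos [0.6327 0.1961 0.1597] q [ 9. 27. 85. -8. 39. 15.] qv 0.1 F [ 4.9 -0.1 -0.9] w 0.0091 80.1
tcp in frame mm [-1.   0.7 86.9] rot err [ 0.08  0.   -0.03]
row [-0.07  0.5   0.19  0.08  0.   -0.03]
```

Call:
jog_arm(targets=[[0,0.1,0,0,0,0],[0,0.3,0,0,0,0],[0,0.3,0.2,0,0,0],[0,0.3,0.4,0,0,0],[0,0.3,0.6,0,0,0],[0,0.3,0.6,0,0,0],[0,0.3,0.6,0,0,0]])

```text
time_s: 11.4
position: [0.6372, 0.196, 0.1549]
tool_rot: [[0.021, 0.867, 0.498], [1.0, -0.018, -0.011], [-0.0, 0.498, -0.867]]
ft_force: [-0.9, -0.3, -1.4]
grip_width: 0.0084
gripper_force: 80.5
```

Call:
jog_arm(targets=[[0,0,0.05,0,0,0],[0,0,0.1,0,0,0],[0,0,0.1,0,0,0],[0,0,0.1,0,0,0]])

```text
time_s: 11.73
position: [0.6379, 0.196, 0.1544]
tool_rot: [[0.021, 0.867, 0.499], [1.0, -0.018, -0.011], [-0.0, 0.499, -0.867]]
ft_force: [0.7, -0.1, -1.1]
grip_width: 0.0087
gripper_force: 80.5
```

```bash
python3 n.py C 1 0 77
```

```text
t 11.73 pos [0.6379 0.196  0.1544] q [ 9. 28. 85. -8. 38. 15.] qv 0.1 F [ 0.7 -0.1 -1.1] w 0.0087 80.5
tcp in frame mm [ 0.8  0.7 79.7] rot err [-0.08  0.02 -0.02]
row [-0.07  0.02  0.27 -0.08  0.02 -0.02]
```

Call:
jog_arm(targets=[[0,0,0.05,0,0,0],[0,0,0.1,0,0,0],[0,0,0.1,0,0,0],[0,0,0.1,0,0,0]])

```text
time_s: 12.07
position: [0.6384, 0.196, 0.1535]
tool_rot: [[0.021, 0.867, 0.499], [1.0, -0.018, -0.011], [-0.0, 0.499, -0.867]]
ft_force: [-0.3, -0.2, -1.0]
grip_width: 0.0089
gripper_force: 80.5
```

Call:
jog_arm(targets=[[0,0,0.05,0,0,0],[0,0,0.1,0,0,0],[0,0,0.1,0,0,0],[0,0,0.1,0,0,0]])

```text
time_s: 12.4
position: [0.6389, 0.1961, 0.1531]
tool_rot: [[0.021, 0.866, 0.499], [1.0, -0.018, -0.011], [-0.0, 0.499, -0.866]]
ft_force: [-3.4, -0.3, 3.0]
grip_width: 0.009
gripper_force: 81.1
```

```bash
python3 n.py C 1 0 77
```

```text
t 12.4 pos [0.6389 0.1961 0.1531] q [ 9. 28. 85. -8. 38. 15.] qv 0.1 F [-3.4 -0.3  3. ] w 0.009 81.1
tcp in frame mm [ 1.   0.8 78. ] rot err [-0.05  0.01 -0.01]
row [-0.08  0.    0.1  -0.05  0.01 -0.01]
```

Call:
jog_arm(targets=[[0,-0.05,0,0,0,0],[0,-0.1,0,0,0,0],[0,-0.15,0,0,0,0],[0,-0.2,0,0,0,0],[0,-0.2,0,0,0,0],[0,-0.2,0,0,0,0]])

```text
time_s: 12.9
position: [0.6377, 0.1961, 0.1524]
tool_rot: [[0.021, 0.865, 0.501], [1.0, -0.018, -0.011], [0.0, 0.501, -0.866]]
ft_force: [-1.2, -0.4, 5.4]
grip_width: 0.009
gripper_force: 81.1
```

```bash
python3 n.py C 1 0 77
```

```text
t 12.9 pos [0.6377 0.1961 0.1524] q [ 9. 28. 85. -8. 38. 15.] qv 0.1 F [-1.2 -0.4  5.4] w 0.009 81.1
tcp in frame mm [-0.3  0.7 78. ] rot err [ 0.05  0.   -0.02]
row [-0.07  0.13  0.1   0.05  0.   -0.02]
```

Call:
jog_arm(targets=[[0,-0.05,0,0,0,0],[0,-0.05,0,0,0,0],[0,-0.05,0,0,0,0]])

```text
time_s: 13.15
position: [0.6374, 0.1961, 0.1522]
tool_rot: [[0.021, 0.865, 0.501], [1.0, -0.018, -0.011], [0.0, 0.501, -0.866]]
ft_force: [-0.9, -0.3, 5.1]
grip_width: 0.0085
gripper_force: 81.1
```

Call:
jog_arm(targets=[[0,0,0,0,0,0],[0,0,0,0,0,0],[0,0,0,0,0,0],[0,0,0,0,0,0]], newtons=20)

```text
time_s: 13.48
position: [0.6374, 0.1961, 0.1522]
tool_rot: [[0.021, 0.865, 0.501], [1.0, -0.018, -0.011], [0.0, 0.501, -0.866]]
ft_force: [-0.2, 0.5, 4.9]
grip_width: 0.0088
gripper_force: 81.1
```

Call:
jog_arm(targets=[[0,0,0,0,0,0],[0,0,0,0,0,0],[0,0,0,0,0,0],[0,0,0,0,0,0],[0,0,0,0,0,0],[0,0,0,0,0,0]], hand=0.5)

```text
time_s: 13.98
position: [0.6366, 0.196, 0.1512]
tool_rot: [[0.021, 0.867, 0.498], [1.0, -0.018, -0.011], [-0.0, 0.498, -0.867]]
ft_force: [-0.9, -0.1, 0.3]
grip_width: 0.0429
gripper_force: 0.0
```

```bash
python3 n.py C 1 0 77; python3 look.py 6
```

```text
t 13.98 pos [0.6366 0.196  0.1512] q [ 9. 28. 85. -8. 38. 15.] qv 0.1 F [-0.9 -0.1  0.3] w 0.0429 0.0
tcp in frame mm [-1.9  0.7 77.6] rot err [-0.1   0.02 -0.01]
row [-0.07  0.29  0.05 -0.1   0.02 -0.01]
drift [ 1.02393261e-04 -2.47393976e-05  2.18422101e-04]
(1234, array([ -6.5, -13.1, -21.3]), array([-8.31,  6.43,  1.02]), np.float64(2.3))
(1457, array([  3.1,  -5.6, -10.2]), array([-4.81, -3.85, -0.54]), np.float64(2.45))
(2391, array([  0.3, -12. , -12.2]), array([-8.85, -1.23,  0.41]), np.float64(2.23))
```

View pics/side6.png

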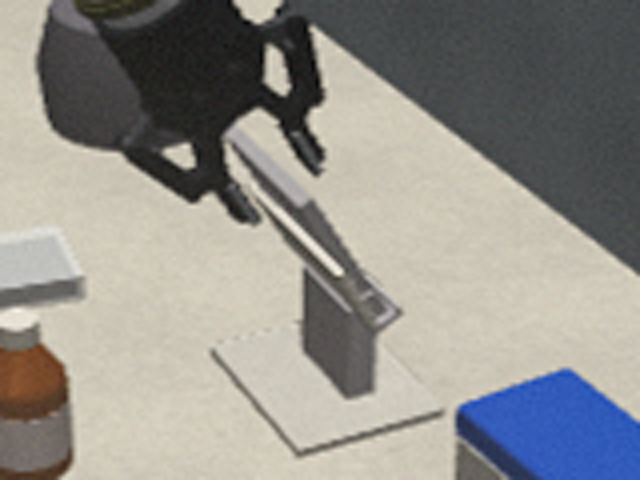

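The carrier sits on the ledge against the plate ((230,130)–(390,310) in the crop), with the fingers clear on both sides. Retracting.

Call:
jog_arm(targets=[[0,0.2,-0.5,0,0,0],[0,0.2,-1.5,0,0,0],[0,0.2,-3,0,0,0],[0,0.2,-5,0,0,0],[0,0.2,-8,0,0,0],[0,0.2,-11,0,0,0],[0,0.2,-13,0,0,0],[0,0.2,-14,0,0,0]])

```text
time_s: 14.95
position: [0.5678, 0.1978, 0.2778]
tool_rot: [[0.021, 0.864, 0.503], [1.0, -0.018, -0.01], [0.001, 0.503, -0.864]]
ft_force: [0.5, 0.0, 1.0]
grip_width: 0.0428
gripper_force: 0.0
```

Call:
jog_arm(targets=[[0,0,-1,0,0,0],[0,0,-1,0,0,0],[0,0,-1,0,0,0],[0,0,-1,0,0,0],[0,0,-1,0,0,0],[0,0,-1,0,0,0]])

```text
time_s: 15.45
position: [0.5638, 0.1975, 0.2814]
tool_rot: [[0.022, 0.867, 0.497], [1.0, -0.018, -0.011], [-0.001, 0.497, -0.868]]
ft_force: [-0.5, 0.4, -0.1]
grip_width: 0.0423
gripper_force: 0.0
```

```bash
python3 n.py C 1 0 77; cat > fin.py <<'E'
from inhand import *
res=lambda g,Q: sdf((Q-g[:3])@Ro.from_rotvec(g[3:]).as_matrix(),lo,hi)
out=[]
for n in ('side','top'):
    Ws=[]
    for k in range(3): im,W,f,T=grab(n); Ws.append(W.reshape(-1,3))
    c=im['frame'][120:240,270:370] if n=='side' else im['frame'][130:250,196:296]
    out.append(cv2.resize(c,(400,480),interpolation=cv2.INTER_CUBIC)[...,::-1])
    L=(np.vstack(Ws)-CR[0])@frame(CR); L=L[(L[:,2]>.058)&(L[:,2]<.125)&(abs(L[:,0])<.03)&(abs(L[:,1])<.08)]
    g=np.zeros(6)
    for k in (.012,.008,.005):
        Q=L[abs(res(g,L))<k]; g=least_squares(res,g,args=(Q,),loss='soft_l1',f_scale=.0015,x_scale=[.01]*3+[.1]*3).x
    print(n,len(Q),(g[:3]*1000).round(1),np.degrees(g[3:]).round(1))
cv2.imwrite('pics/fin.png',np.hstack(out))
E
python3 fin.py
```

```text
t 15.45 pos [0.5638 0.1975 0.2814] q [11. 14. 83. -7. 54. 15.] qv 0.3 F [-0.5  0.4 -0.1] w 0.0423 0.0
tcp in frame mm [1.000e-01 6.000e-01 2.267e+02] rot err [-0.18  0.05 -0.02]
row [-0.05  0.14 14.97 -0.18  0.05 -0.02]
side 734 [ 6.  -0.1 -0.8] [-0.1 -2.4 -0.3]
top 1519 [-4.9  2.3  0. ] [ 0.   2.3 -0.1]
```

View pics/fin.png

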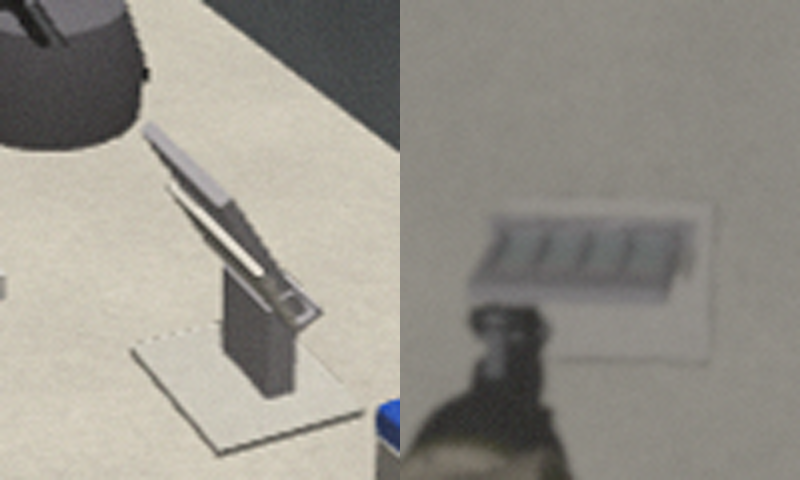

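The final views show the carrier standing on the ledge and leaning flat on the plate (side crop (145,130)–(320,320)). It is about centred in y, and the gripper is clear. Handing in.

```bash
python3 -c "
from rig import env
print(env.close_job())"
```

```text
the job is handed in; nothing more can be done
None
```

I pulled the carrier from the dock, set it on the stand's ledge flat against the back plate, released it and handed the job in; the camera fits put it within about 4 mm of centre, but I have not seen the judge's result.

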